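# Reload the slide exposure station behind its amber guard

### The arm

A 7-joint arm with a two-finger parallel gripper is mounted at the origin on a cart in front of the work surface, level with it; the furniture and walls round the work are solid. World frame = base frame: x ahead of the robot, y to its left, z up, the work surface at z = 0. Lengths are in m, angles in rad, forces in N, time in s.
With the tool pointing down it reaches from about 0.425 to 0.825 m from the base axis. Payload 3.6 kg.
Tool frame: the origin (TCP) lies at the very end of the fingers, on their centre line; the grasp point (between the pads) lies 19 mm behind it; z points along the fingers, y is the line along which they close (so a half turn about z gives the same grasp; the last joint's range is limited). The gripper opens to 93 mm and grips with 3 to 60 N. Pads are 15 mm wide; open, the fingers measure 128 mm over their backs; the gripper's body (75 mm by 188 mm) begins 65 mm behind the grasp point.
Start: joints at [1.19, 0.615, -0.013, 1.423, 0.008, 1.103, -0.04], TCP at [0.226, -0.609, 0.219] pointing down, gripper open.
Joint ranges: [-3.12, 3.12], [-0.3, 2.06], [-1.34, 1.32], [0.26, 2.42], [-1.36, 4.5], [0.01, 1.98], [-2.84, 2.84]. Speed limits (rad/s): [2.79, 2.79, 3.14, 3.14, 3.14, 3.14, 3.14].

### API

Orientations are given as a rotation vector (axis times angle).
In Python, from rig import bot gives the robot as it stands.
- The arm moves only by the tool jog_arm, never from a script. Its argument "steps" is a list of rows, each a list of 7 numbers: the turn, a rotation vector about the tool's x, y, z in rad, then the shift along the tool's x, y, z in mm, then the gripper command: -1 is fully open, 1 is shut, values between are in proportion. A call has 1 to 8 rows; each row is the pose to reach, as a shift and turn from the pose commanded when the call began, along the tool's axes at that moment; what a row does not reach only later rows make up. A row lasts 1/8 s, in which the tool goes at most 62.5 mm and 10.7 degrees, less where a joint would pass 70% of its speed; a pose out of reach is approached as far as the arm can. A call with a gripper value outside its range is refused whole. The fingers move at their own pace and stop on an object; "squeeze" is the grip in N (left out, the last holds). Time passes only in rows, so rows that repeat a pose let the fingers close. It gives the time, the measured TCP pose, the force, the opening and the grip force at its end, in the units of the state.
- bot.get_obs(): the state, without advancing time (a new reading comes with each control period).
- bot.read_camera(name): name is "scene" or "top" or "wrist"; returns a dict with "pixels" (420x560x3 uint8, red, green, blue), "fx", "fy", "cx", "cy" (pixels), "T" (4x4, takes a point from camera to world coordinates); the wrist camera has in their place "mount" (4x4, takes a point from camera to tool coordinates, whose origin is the TCP and whose axes are the flange's). Camera axes: x right, y up, looking along -z (the intrinsics and any distortion apply to the point x, -y, -z); pixel columns grow to the right and rows downward; lengths in m; the calibration is good to about 2 mm. The wrist camera is an equidistant fisheye: a pixel r from the principal point sees the ray r / f radians off the axis. A picture is of the moment at which its call begins: read the wrist's pose just before it. There is no depth.
- bot.close_job(): hands the job in; it is judged then, once.
The state is a dict: "t": time; "joint_positions": joint angles; "joint_vel": joint speeds; "joint_efforts": joint torques, N m; "tool_pos": TCP position; "tool_rot": TCP orientation; "wrist_force": force on the tool from outside, world axes, zero at the start; "wrist_torque": the same for the moment, N m; "finger_gap": finger opening in m; "grip_force": force on a finger pad.
Only numpy, scipy, OpenCV 4.12 (cv2) and the standard library are available. Lean on these libraries where they do the work, as an engineer would, in place of code of your own. Each camera call takes 0.05 s, during which the arm holds its last target. There are 200 camera calls.

### The job

Lift the amber guard of the exposure station, take out any glass slide stacks left on its black plate and lay them in the teal tray, then lay every blue slide mailer on the plate side by side, none on top of another. Once everything is unloaded and loaded, lower the guard until it is fully closed, and only then push the red start lever right over to the back. The lever must never be on while the guard is open; knock over no bottle, and leave the guard shut and the lever on.

Things in the scene. Friction and masses are not known exactly. Their poses are not given: they have to be found in the camera images.
- station: White station fixed to the desk, 150 (x) by 242 mm (y), with a lever wing on its left (+y). Origin: centre of its underside on the desk (without wing); +x to its back (hinge side), z up. Black plate: top 20 mm above the desk, inside space 138 (x) by 230 mm (y) centred on the origin. Side and back walls 6 mm thick, tops 65 mm above the desk; front lip 30 mm. May stand turned a little.
- guard (a joint): Amber see-through guard, hinged along the station's back top edge. 0 = closed (flat on the walls); grows in rad as its front is lifted; stop at 1.8 (leaning slightly back). Friction hinge: it stays where it is left; about 3 N at the handle moves it. May start slightly ajar.
- guard_handle (a point): Centre of the guard's black round handle bar: 10 mm thick, 110 mm long along the station's y, 40 mm off the guard's front apron (toward the station's -x when closed), an end post at each end. Closed, it is 60 mm above the desk and 120 mm in front of the station's origin; raised, it is the topmost part of the guard. The apron is 22 mm tall.
- guard_hinge (a point): Fixed point on the guard's hinge line (along the station's y), 78 mm behind the station's origin, 70 mm above the desk. The handle bar moves on an arc about this line, 198 mm from it.
- lever (a joint): Red start lever on the station's left wing. 0 = off, leaning to the station's front (-x); 1.0 = on, leaning to the back (+x), with a stop. In rad; it stays where it is left. It starts off, or nearly so. On counts from 0.85.
- lever_tip (a point): Centre of the red ball (26 mm across) at the lever's tip, 60 mm from its pivot; about 95 mm above the desk when off.  About 1 N at the ball moves it.
- tray: Teal tray, fixed to the desk, 138 mm (its x) by 325 mm (its y), rims 24 mm high, inside 124 x 312 mm, floor 3 mm above the desk. Origin: centre of its underside. Its long axis (y) lies roughly ahead of the robot.
- mailer_a_mid (a point): Centre of a loose blue slide mailer (closed plastic box), 31 mm (x) by 83 mm (y, its long axis) by 22 mm (z), at first flat on the desk in front of the station. There are one to three; None if absent. 0.06 to 0.11 kg.
- mailer_b_mid (a point): Centre of a loose blue slide mailer (closed plastic box), 31 mm (x) by 83 mm (y, its long axis) by 22 mm (z), at first flat on the desk in front of the station. There are one to three; None if absent. 0.06 to 0.11 kg.
- mailer_c_mid (a point): Centre of a loose blue slide mailer (closed plastic box), 31 mm (x) by 83 mm (y, its long axis) by 22 mm (z), at first flat on the desk in front of the station. There are one to three; None if absent. 0.06 to 0.11 kg.
- stack_a_mid (a point): Centre of a loose banded stack of pale green glass slides, 29 mm (x) by 78 mm (y, its long axis) by 21 mm (z), at first left flat on the station's plate under the guard. There are none to two; None if absent. About 0.1 kg.
- stack_b_mid (a point): Centre of a loose banded stack of pale green glass slides, 29 mm (x) by 78 mm (y, its long axis) by 21 mm (z), at first left flat on the station's plate under the guard. There are none to two; None if absent. About 0.1 kg.
- brown_bottle: Small brown bottle, 41 mm across and 82 mm tall, standing loose behind the station's left corner; origin at the centre of its underside, z up. Leave it standing.
- red_bottle: Small red dropper bottle, 24 mm across and 69 mm tall, standing loose to the left of the tray; origin at the centre of its underside, z up. Leave it standing.
- green_bottle: Small green dropper bottle, 24 mm across and 69 mm tall, standing loose to the left of the tray; origin at the centre of its underside, z up. Leave it standing.
There are look-alikes about, which are no part of the job. Leave any pink or purple look-alike of the part that bears mailer_b_mid alone.

How it is judged:
By the outcome, as a careful person would: the job done as asked, in the order asked, and still so for the second after the job is handed in, with the robot touching nothing.
Of mailer_a, mailer_b, mailer_c, stack_a, stack_b only 3 to 5 are there at a start; the rules pass over those that are not, and their reading is None.
At some moment in a run one of mailer_a, mailer_b, mailer_c may be knocked a few centimetres aside while the robot is not near it.
Once in a run the grip may slacken for a moment while it holds something.
It also fails if it takes over 210 s, if anything falls off the work surface, if the arm or the gripper's body presses on something with over 40 N, if the wrist force passes 120 N, or if a joint passes its speed limit or range.

## Working session

There is one attempt and no reset: what is moved stays moved. The work goes in short steps, Python scripts to look and compute and a tool call to move; the robot and the scene stay as the last step left them, time stands still between calls to the robot, and variables do not carry over. Pictures are saved under pics/ and viewed, at most 14 in all, crops included, and the job is handed in when it is done.

Besides the shell and the picture viewer there is one more tool, called after "Emit:" as name([rows], argument=value, ...), one row to a line, values as JSON. jog_arm: Moves the arm, as the interface text tells. Its arguments: {"type":"object","properties":{"steps":{"type":"array"},"squeeze":{"type":"number"}},"required":["steps"]}

```bash
ls; mkdir -p pics
cat > h.py <<'E'
import numpy as np, cv2
from rig import bot
from scipy.spatial.transform import Rotation as R
def snap(n,f=None):
    o=bot.get_obs(); c=bot.read_camera(n); c['o']=o
    if f: cv2.imwrite('pics/'+f,cv2.cvtColor(c['pixels'],cv2.COLOR_RGB2BGR))
    return c
def ray(c,u,v):
    if 'T' in c:
        T=c['T']; d=np.array([(u-c['cx'])/c['fx'],-(v-c['cy'])/c['fy'],-1.])
    else:
        o=c['o']; T=np.eye(4); T[:3,:3]=R.from_rotvec(o['tool_rot']).as_matrix(); T[:3,3]=o['tool_pos']; T=T@c['mount']
        a=np.array([(u-c['cx'])/c['fx'],(v-c['cy'])/c['fy']]); r=np.hypot(*a)+1e-9
        d=np.array([np.sin(r)*a[0]/r,-np.sin(r)*a[1]/r,-np.cos(r)])
    return T[:3,3],T[:3,:3]@d
def at(c,u,v,z):
    p,d=ray(c,u,v); return p+d*(z-p[2])/d[2]
E
python3 - <<'E'
from h import *
for n in('scene','top'):
    c=snap(n,n+'0.png'); print(n,c['fx'],c['cx'],c['cy'],c['T'].round(3).tolist(),[k for k in c if k not in('pixels','o')])
o=bot.get_obs();print(o)
E
```

```text
pics
scene 434.40330689925713 274.4513266429935 205.52809270063833 [[-0.638, 0.339, -0.692, -0.426], [-0.77, -0.272, 0.577, 0.899], [0.007, 0.901, 0.435, 0.722], [0.0, 0.0, 0.0, 1.0]] ['fx', 'fy', 'cx', 'cy', 'T']
top 380.8242702943751 282.89569715039266 198.4788210504159 [[0.001, 0.994, -0.114, 0.439], [-1.0, 0.001, -0.003, 0.066], [-0.003, 0.114, 0.994, 1.374], [0.0, 0.0, 0.0, 1.0]] ['fx', 'fy', 'cx', 'cy', 'T']
{'t': 0.1, 'joint_positions': array([ 1.18948708,  0.61580782, -0.01262176,  1.42467851,  0.00812348,
        1.10338192, -0.04042637]), 'joint_vel': array([ 0.00025599, -0.00201889, -0.0017668 , -0.00322439, -0.0009745 ,
       -0.00175558,  0.000557  ]), 'joint_efforts': array([ 1.71620537e-03, -4.60045230e+01,  2.10304395e-01, -1.66245908e+01,
       -6.11729664e-02,  1.69721944e-02,  8.81712981e-05]), 'tool_pos': array([ 0.22558966, -0.6088731 ,  0.21762645]), 'tool_rot': array([-3.09012277e+00, -5.54111898e-01,  6.83496092e-04]), 'wrist_force': array([-0.3492852 ,  0.35410861, -0.03589047]), 'wrist_torque': array([ 0.01582996, -0.05676146, -0.0010015 ]), 'grip_force': 0.0, 'finger_gap': 0.09279729525344914}
```

View pics/top0.png

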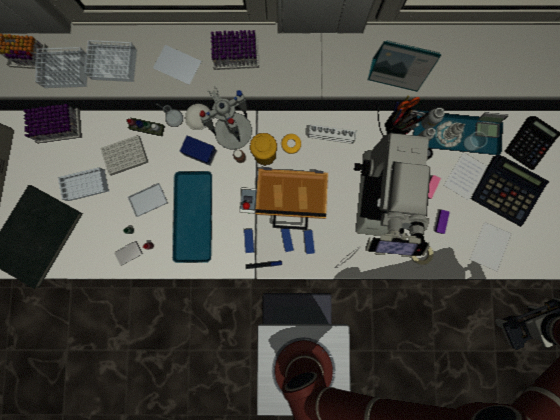

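View pics/scene0.png

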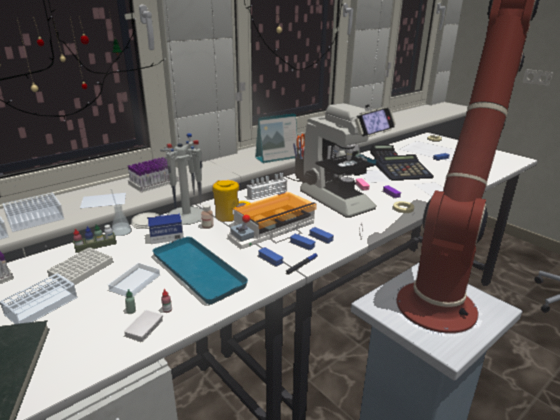

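Top view: the station is at about (291,193), with two pale patches under the guard at (278,195) and (303,197). The tray is at (193,217). Blue boxes lie at (249,240), (287,240) and (308,241), and the purple and pink look-alikes at (441,221) and (433,187). Next I'll measure and enlarge.

Run:
```python
from h import *
c=snap('top'); im=cv2.cvtColor(c['pixels'],cv2.COLOR_RGB2BGR); hsv=cv2.cvtColor(im,cv2.COLOR_BGR2HSV)
def blobs(lo,hi,z,name,amin=15,box=(150,130,460,275)):
    m=cv2.inRange(hsv,lo,hi); k=np.zeros_like(m); x0,y0,x1,y1=box;k[y0:y1,x0:x1]=255; m&=k
    for q in cv2.findContours(m,cv2.RETR_EXTERNAL,cv2.CHAIN_APPROX_NONE)[0]:
        if cv2.contourArea(q)<amin: continue
        r=cv2.minAreaRect(q); b=cv2.boxPoints(r); w=np.array([at(c,*p,z) for p in b])
        e=w[1]-w[0],w[2]-w[1]; e=max(e,key=np.linalg.norm)
        print(name,np.round(r[0],1),at(c,*r[0],z).round(3),'len',[round(np.linalg.norm(w[i+1]-w[i]),3) for i in(0,1)],'ang',round(np.degrees(np.arctan2(e[1],e[0]))%180,1))
blobs((105,120,60),(125,255,255),.022,'blue')
blobs((85,120,40),(103,255,255),.024,'teal',300)
blobs((8,120,80),(22,255,255),.07,'amber',200)
blobs((0,150,80),(6,255,255),.09,'red',4)
v=im[135:275,165:335]; cv2.imwrite('pics/crop.png',cv2.resize(v,None,fx=4,fy=4,interpolation=cv2.INTER_CUBIC))
```

```text
blue [308.6 241.3] [ 0.442 -0.021  0.022] len [np.float64(0.027), np.float64(0.078)] ang 6.7
blue [286.7 239.5] [0.448 0.056 0.022] len [np.float64(0.026), np.float64(0.078)] ang 11.3
blue [248.3 240.2] [0.445 0.192 0.022] len [np.float64(0.027), np.float64(0.078)] ang 5.8
blue [197.1 148.5] [0.776 0.382 0.022] len [np.float64(0.061), np.float64(0.098)] ang 66.6
teal [191.5 215.5] [0.532 0.395 0.024] len [np.float64(0.133), np.float64(0.31)] ang 1.3
amber [291.4 190.4] [0.616 0.041 0.07 ] len [np.float64(0.142), np.float64(0.244)] ang 86.3
amber [290.8 143.3] [0.783 0.043 0.07 ] len [np.float64(0.068), np.float64(0.065)] ang 135.8
amber [263.  145.5] [0.775 0.14  0.07 ] len [np.float64(0.091), np.float64(0.09)] ang 90.0
red [246.  205.5] [0.562 0.195 0.09 ] len [np.float64(0.02), np.float64(0.017)] ang 90.1
```

View pics/crop.png

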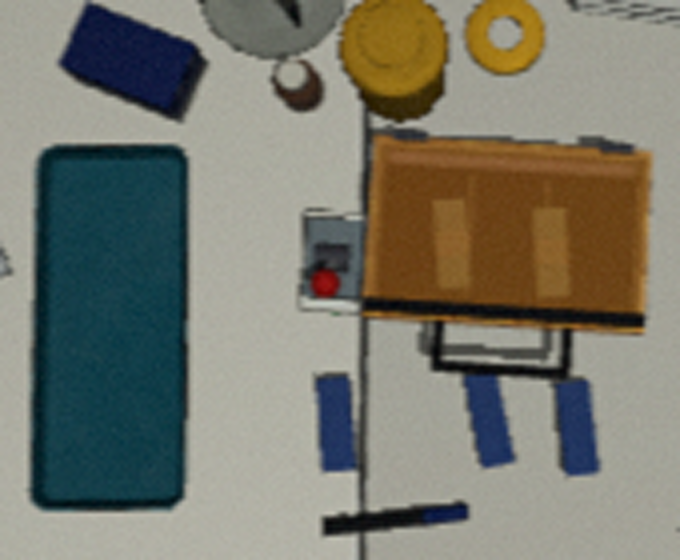

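The three blue 31x83 boxes at (249,240), (287,240) and (308,241) sit in front of the station and match the mailers. The navy box at (197,149) is too large, and the pen at (264,265) is a pen. The pink and purple boxes by the microscope are look-alikes, so I'll leave them alone. Two pale stacks show under the guard. I'll start moving now.

```bash
cat >> h.py <<'E'
def Rm(psi,pitch=0):
    a=np.radians(psi); c,s=np.cos(a),np.sin(a); return np.array([[c,s,0],[s,-c,0],[0,0,-1.]])
def row(p,psi,o=None):
    o=o or bot.get_obs(); R0=R.from_rotvec(o['tool_rot']).as_matrix()
    return np.r_[R.from_matrix(R0.T@Rm(psi)).as_rotvec().round(3),(R0.T@(np.array(p)-o['tool_pos'])*1000).round(1)]
def go(*ps):
    o=bot.get_obs()
    for p,psi in ps: print(p,psi,row(p,psi,o).tolist())
E
python3 - <<'E'
from h import *
go(((.226,-.609,.4),20.3),((.33,-.35,.42),40),((.45,.04,.42),86.3))
c=snap('wrist');print(c['mount'].round(3).tolist(),c['fx'],c['cx'],c['cy'])
E
```

```text
(0.226, -0.609, 0.4) 20.3 [-0.002, 0.0, 0.001, 0.3, -0.2, -182.2]
(0.33, -0.35, 0.42) 40 [-0.002, -0.0, -0.343, 187.8, -206.9, -201.8]
(0.45, 0.04, 0.42) 86.3 [-0.002, -0.001, -1.151, 435.9, -530.9, -201.2]
[[-0.001, 0.962, 0.272, 0.076], [1.0, 0.001, -0.0, -0.001], [-0.0, 0.272, -0.962, -0.166], [0.0, 0.0, 0.0, 1.0]] 325.19226210127806 281.2294961293916 204.3251289898763
```

Emit:
jog_arm([
  [0, 0, 0, 0, 0, -62, -1],
  [0, 0, 0, 0, 0, -124, -1],
  [0, 0, 0, 0, 0, -182, -1],
  [0, 0, -0.1, 45, -50, -200, -1],
  [0, 0, -0.22, 95, -105, -200, -1],
  [0, 0, -0.34, 140, -155, -200, -1],
  [0, 0, -0.34, 188, -207, -200, -1],
  [0, 0, -0.34, 188, -207, -200, -1],
])

```text
t: 1.2
tool_pos: [0.3317, -0.3463, 0.4192]
tool_rot: [-2.951, -1.077, -0.002]
wrist_force: [-0.9, -0.4, -0.4]
finger_gap: 0.093
grip_force: 0.0
```

Emit:
jog_arm([
  [0, 0, -0.13, 47, 4, 0, -1],
  [0, 0, -0.26, 95, 8, 0, -1],
  [0, 0, -0.4, 142, 10, 0, -1],
  [0, 0, -0.55, 190, 10, 0, -1],
  [0, 0, -0.7, 240, 10, 0, -1],
  [0, 0, -0.8, 290, 6, 0, -1],
  [0, 0, -0.81, 340, -30, 0, -1],
  [0, 0, -0.81, 370, -60, 0, -1],
])

```text
t: 2.2
tool_pos: [0.5765, -0.0638, 0.4178]
tool_rot: [-2.288, -2.149, -0.001]
wrist_force: [-0.4, -0.2, -0.0]
finger_gap: 0.093
grip_force: 0.0
```

Run:
```python
from h import *
o=bot.get_obs();print(o['t'],o['tool_pos'].round(3),Rm(0)@R.from_rotvec(o['tool_rot']).as_matrix())
go(((.45,.04,.42),86.3)); snap('wrist','w1.png')
```

```text
2.2 [ 0.577 -0.064  0.418] [[ 0.06276428  0.99802768 -0.0011839 ]
 [-0.99802652  0.06276183 -0.00200433]
 [-0.00192607  0.00130737  0.99999729]]
(0.45, 0.04, 0.42) 86.3 [-0.001, -0.002, 0.002, 95.6, -132.8, -1.8]
```

View pics/w1.png

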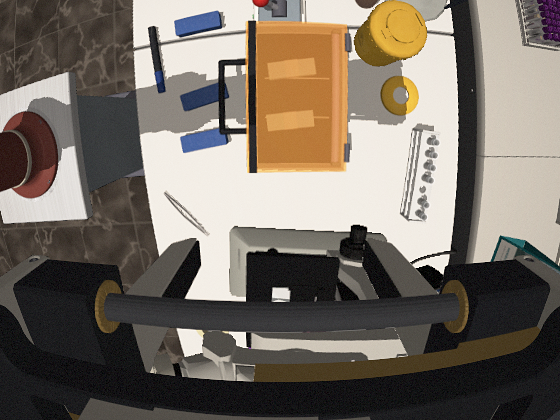

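The wrist view shows the handle bar at about (222,62)–(222,131) and the guard's back edge at x≈347. The two stacks are at (292,68) and (290,120), and the mailers at (198,22), (204,96) and (205,141).

Emit:
jog_arm([
  [0, 0, 0, 30, -40, 0, -1],
  [0, 0, 0, 60, -90, 0, -1],
  [0, 0, 0, 60, -130, 0, -1],
  [0, 0, 0, 60, -130, 0, -1],
])

```text
t: 2.75
tool_pos: [0.448, 0.0018, 0.4195]
tool_rot: [2.291, 2.147, -0.001]
wrist_force: [0.6, -0.1, 0.0]
finger_gap: 0.0933
grip_force: 0.0
```

Run:
```python
from h import *
c=snap('wrist','w2.png'); im=cv2.cvtColor(c['pixels'],cv2.COLOR_RGB2BGR)
print(c['o']['tool_pos'])
cv2.imwrite('pics/w2c.png',cv2.resize(im[0:260,100:500],None,fx=2,fy=2))
```

```text
[0.44799708 0.00182851 0.41954286]
```

View pics/w2c.png

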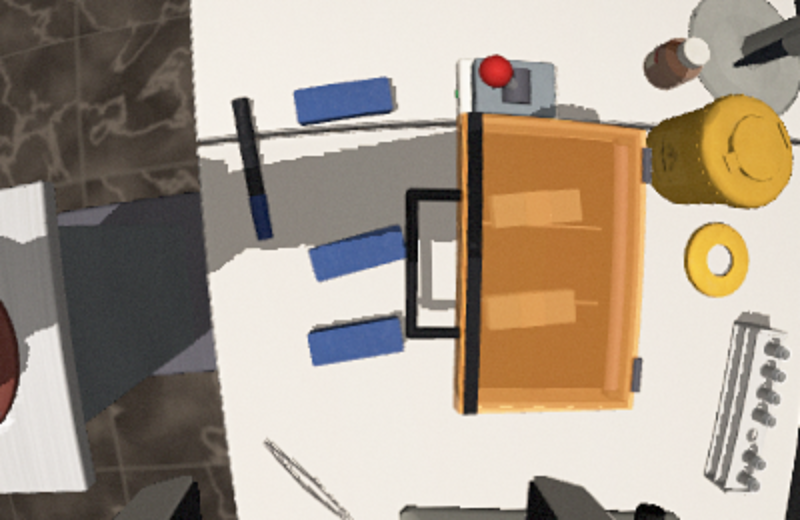

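The enlarged crop shows the handle at full-image (306,96)–(305,168), hinge-side corners at (425,65) and (416,204), and the lever ball at (348,36).

```bash
cat >> h.py <<'E'
def tri(*rs):
    A=np.zeros((3,3));b=np.zeros(3)
    for p,d in rs:
        d=d/np.linalg.norm(d);M=np.eye(3)-np.outer(d,d);A+=M;b+=M@p
    return np.linalg.solve(A,b)
def rects(c,lo,hi,z,amin=100):
    hsv=cv2.cvtColor(c['pixels'],cv2.COLOR_RGB2HSV); m=cv2.inRange(hsv,lo,hi); out=[]
    for q in cv2.findContours(m,cv2.RETR_EXTERNAL,cv2.CHAIN_APPROX_NONE)[0]:
        if cv2.contourArea(q)<amin: continue
        w=np.array([at(c,*p,z)[:2] for p in q[:,0].astype(float)]).astype(np.float32)*1000
        r=cv2.minAreaRect(w); b=cv2.boxPoints(r); e=max(b[1]-b[0],b[2]-b[1],key=np.linalg.norm)
        out.append((q[:,0].mean(0).round(),np.round(r[0]),np.round(r[1]),round(float(np.degrees(np.arctan2(e[1],e[0]))%180),1)))
    return out
E
python3 - <<'E'
from h import *
c=snap('wrist'); t=snap('top'); s=snap('scene')
for z in(.06,.07,.08): print('bar',z,at(c,306,96,z).round(3),at(c,305,167.5,z).round(3), 'top',at(t,290,227.5,z).round(3))
for p in((425,65),(416,204),(335,56),(333,206)): print('guard',p,at(c,*p,.07).round(3))
print('tri bar',tri(ray(c,305.5,132),ray(t,290.3,227.6)).round(3))
hs=cv2.cvtColor(c['pixels'],cv2.COLOR_RGB2HSV)
for n,cc,bx in(('w',c,(300,0,400,80)),('t',t,(235,195,260,215)),('s',s,(225,200,260,235))):
    h=cv2.cvtColor(cc['pixels'],cv2.COLOR_RGB2HSV);m=cv2.inRange(h,(0,150,60),(5,255,255))|cv2.inRange(h,(174,150,60),(180,255,255));k=np.zeros_like(m);k[bx[1]:bx[3],bx[0]:bx[2]]=m[bx[1]:bx[3],bx[0]:bx[2]]
    ys,xs=np.nonzero(k);print(n,xs.mean(),ys.mean(),len(xs)); 
    globals()['r'+n]=ray(cc,xs.mean(),ys.mean())
print('ball',tri(rw,rt).round(3),tri(rw,rt,rs).round(3))
for r in rects(c,(105,120,60),(125,255,255),.022): print('blue',r)
for r in rects(c,(88,120,30),(103,255,255),.024): print('teal',r)
for r in rects(t,(88,120,30),(103,255,255),.024,500): print('tealT',r)
for z in (.041,):print('stacks thru guard',at(c,367,104,z).round(3),at(c,365,155,z).round(3))
print(bot.get_obs()['t'])
E
```

```text
bar 0.06 [0.497 0.104 0.06 ] [ 0.488 -0.012  0.06 ] top [0.489 0.045 0.06 ]
bar 0.07 [0.496 0.104 0.07 ] [ 0.488 -0.01   0.07 ] top [0.488 0.045 0.07 ]
bar 0.08 [0.495 0.103 0.08 ] [ 0.487 -0.008  0.08 ] top [0.488 0.046 0.08 ]
guard (425, 65) [0.7   0.155 0.07 ]
guard (416, 204) [ 0.681 -0.084  0.07 ]
guard (335, 56) [0.546 0.167 0.07 ]
guard (333, 206) [ 0.531 -0.077  0.07 ]
tri bar [0.49  0.046 0.074]
w 346.14146341463413 34.71707317073171 205
t 245.83783783783784 205.40540540540542 37
s 245.8918918918919 217.86486486486487 37
ball [0.561 0.195 0.099] [0.561 0.195 0.095]
blue (array([276., 170.]), array([440., -20.]), array([80., 29.]), 6.4)
blue (array([278., 126.]), array([448.,  58.]), array([80., 29.]), 10.7)
blue (array([270.,  50.]), array([443., 192.]), array([80., 31.]), 4.6)
teal (array([549., 261.]), array([1116., -274.]), array([ 23., 140.]), 153.7)
tealT (array([192., 217.]), array([531., 393.]), array([317., 131.]), 0.6)
stacks thru guard [0.601 0.089 0.041] [0.594 0.001 0.041]
2.95
```

Run:
```python
from h import *
go(((.490,.046,.12),86),((.490,.046,.047),86))
```

```text
(0.49, 0.046, 0.12) 86 [0.0, -0.0, 0.002, 47.8, 35.6, 298.5]
(0.49, 0.046, 0.047) 86 [0.0, -0.0, 0.002, 47.7, 35.6, 371.5]
```

Emit:
jog_arm([
  [0, 0, 0, 20, 15, 50, 0.45],
  [0, 0, 0, 40, 30, 110, 0.45],
  [0, 0, 0, 48, 36, 170, 0.45],
  [0, 0, 0, 48, 36, 230, 0.45],
  [0, 0, 0, 48, 36, 270, 0.45],
  [0, 0, 0, 48, 36, 290, 0.45],
  [0, 0, 0, 48, 36, 290, 0.45],
  [0, 0, 0, 48, 36, 290, 0.45],
])

```text
t: 3.95
tool_pos: [0.4905, 0.0471, 0.1291]
tool_rot: [2.294, 2.146, 0.002]
wrist_force: [-0.2, 0.3, 0.3]
finger_gap: 0.0259
grip_force: 0.0
```

Run:
```python
from h import *
c=snap('wrist'); im=cv2.cvtColor(c['pixels'],cv2.COLOR_RGB2BGR)
cv2.imwrite('pics/w3.png',im); go(((.490,.046,.047),86))
```

```text
(0.49, 0.046, 0.047) 86 [0.002, -0.001, 0.003, -1.2, -0.7, 82.5]
```

View pics/w3.png

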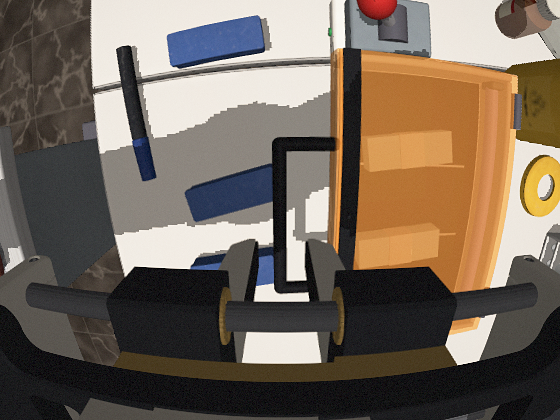

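The fingers straddle the bar: tips at (250,240) and (315,240), bar at x≈280. I'll go down and grip.

Emit:
jog_arm([
  [0, 0, 0, 0, 0, 40, 0.45],
  [0, 0, 0, 0, 0, 70, 0.45],
  [0, 0, 0, 0, 0, 82, 0.45],
  [0, 0, 0, 0, 0, 82, 0.45],
  [0, 0, 0, 0, 0, 82, 1],
  [0, 0, 0, 0, 0, 82, 1],
  [0, 0, 0, 0, 0, 82, 1],
  [0, 0, 0, 0, 0, 82, 1],
], squeeze=25)

```text
t: 5.0
tool_pos: [0.4893, 0.0471, 0.047]
tool_rot: [2.293, 2.147, 0.001]
wrist_force: [-0.5, 0.1, 0.7]
finger_gap: 0.0092
grip_force: 25.0
```

Emit:
jog_arm([
  [0, 0, 0, 0, 0, -12, 1],
  [0, 0, 0, 0, 0, -25, 1],
  [0, 0, 0, 0, 2, -37, 1],
  [0, 0, 0, 0, 4, -49, 1],
])

```text
t: 5.5
tool_pos: [0.4965, 0.0466, 0.0973]
tool_rot: [2.291, 2.144, 0.009]
wrist_force: [8.2, -0.5, -6.7]
finger_gap: 0.0093
grip_force: 25.0
```

Emit:
jog_arm([
  [0, 0, 0, 0, 4, 0, 1],
  [0, 0, 0, 0, 12, -22, 1],
  [0, 0, 0, 0, 23, -44, 1],
  [0, 0, 0, 0, 36, -65, 1],
])

```text
t: 6.0
tool_pos: [0.5249, 0.0447, 0.1599]
tool_rot: [-2.287, -2.144, 0.012]
wrist_force: [0.1, 1.5, -5.2]
finger_gap: 0.0088
grip_force: 25.0
```

Emit:
jog_arm([
  [0, 0, 0, 0, 16, -19, 1],
  [0, 0, 0, 0, 35, -35, 1],
  [0, 0, 0, 0, 55, -50, 1],
  [0, 0, 0, 0, 77, -61, 1],
])

```text
t: 6.5
tool_pos: [0.5985, 0.0402, 0.2243]
tool_rot: [-2.284, -2.143, 0.021]
wrist_force: [-11.2, -1.1, 16.3]
finger_gap: 0.0092
grip_force: 25.0
```

Emit:
jog_arm([
  [0, 0, 0, 0, 23, -9, 1],
  [0, 0, 0, 0, 47, -15, 1],
  [0, 0, 0, 0, 72, -17, 1],
  [0, 0, 0, 0, 92, -17, 1],
  [0, 0, 0, 0, 92, -17, 1],
])

```text
t: 7.12
tool_pos: [0.7005, 0.0343, 0.2421]
tool_rot: [2.291, 2.145, 0.011]
wrist_force: [2.2, 0.2, 7.9]
finger_gap: 0.0094
grip_force: 25.0
```

Emit:
jog_arm([
  [0, 0, 0, 0, 0, 0, 0.3],
  [0, 0, 0, 0, 0, 0, 0.3],
  [0, 0, 0, 0, 0, 0, 0.3],
  [0, 0, 0, 0, 0, -30, 0.3],
  [0, 0, 0, 0, 0, -70, 0.3],
  [0, 0, 0, 0, -62, -90, 0.3],
  [0, 0, 0, 0, -120, -90, 0.3],
  [0, 0, 0, 0, -120, -90, 0.3],
])

```text
t: 8.12
tool_pos: [0.5716, 0.0417, 0.3279]
tool_rot: [-2.287, -2.15, 0.011]
wrist_force: [0.8, -0.1, 0.9]
finger_gap: 0.0325
grip_force: 0.0
```

Run:
```python
from h import *
go(((.46,.0,.40),86))
```

```text
(0.46, 0.0, 0.4) 86 [-0.007, 0.003, 0.008, -48.8, -109.4, -71.2]
```

Emit:
jog_arm([
  [0, 0, -0.18, 0, -10, -10, 0.0],
  [0, 0, -0.36, 0, -20, -20, 0.0],
  [0, 0, -0.54, 0, -30, -30, 0.0],
  [0, 0, -0.72, 0, -30, -40, 0.0],
  [0, 0, -0.9, 0, -30, -40, 0.0],
  [0, 0, -1.08, 0, -30, -40, 0.0],
  [0, 0, -1.26, 0, -30, -40, 0.0],
  [0, 0, -1.44, 0, -30, -40, 0.0],
])

```text
t: 9.12
tool_pos: [0.5489, 0.0425, 0.3684]
tool_rot: [-0.301, -3.127, -0.001]
wrist_force: [-0.3, 0.1, -1.0]
finger_gap: 0.0466
grip_force: 0.0
```

Emit:
jog_arm([
  [0, 0, -0.12, 0, 0, 0, 0.0],
  [0, 0, -0.12, 0, 0, 0, 0.0],
  [0, 0, -0.12, 0, 0, 0, 0.0],
])

```text
t: 9.5
tool_pos: [0.5485, 0.0428, 0.3685]
tool_rot: [-0.124, -3.139, -0.0]
wrist_force: [0.5, 0.1, 0.2]
finger_gap: 0.0464
grip_force: 0.0
```

Run:
```python
from h import *
c=snap('wrist','w4.png')
print(c['o']['tool_pos'])
h=cv2.cvtColor(c['pixels'],cv2.COLOR_RGB2HSV)
for r in rects(c,(105,120,60),(125,255,255),.022): print('blue',r)
for r in rects(c,(35,15,90),(90,90,255),.041): print('pale',r)
```

```text
[0.54848845 0.04276542 0.36850888]
blue (array([473., 267.]), array([786., 408.]), array([117.,  55.]), 67.3)
blue (array([285.,  98.]), array([447.,  57.]), array([80., 29.]), 11.9)
blue (array([235.,  98.]), array([440., -20.]), array([81., 30.]), 6.5)
blue (array([369.,  92.]), array([444., 191.]), array([80., 33.]), 4.2)
blue (array([305.,  46.]), array([367.,  95.]), array([13., 40.]), 97.0)
pale (array([315., 210.]), array([627.,  92.]), array([28., 28.]), 93.8)
pale (array([259., 210.]), array([619.,   4.]), array([28., 29.]), 92.7)
pale (array([311., 180.]), array([577.,  88.]), array([28., 28.]), 94.0)
```

View pics/w4.png

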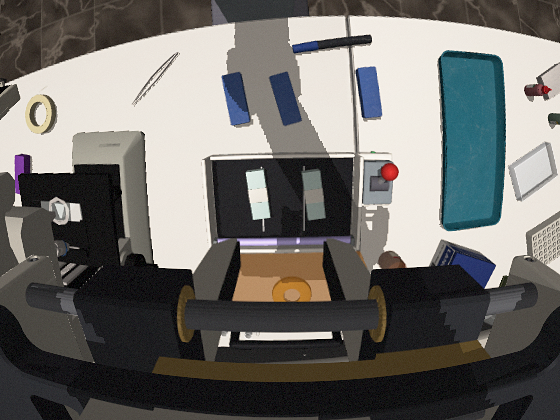

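Guard is open. Stack A lies at (311,180)–(315,210) and stack B at about (253,171)–(262,218), both on the plate. Lever ball is at (390,171), tray at (472,140).

Run:
```python
from h import *
c=snap('wrist')
for n,a,b in(('A',(311,180),(315,210)),('B',(253.5,171),(262,218))): print(n,at(c,*a,.041),at(c,*b,.041))
go(((.607,.090,.12),184),((.607,.090,.028),184))
for p in((442,52),(503,55),(500,229),(442,226)): print(at(c,*p,.024).round(3))
```

```text
A [0.57675325 0.08753211 0.041     ] [0.62579973 0.09120139 0.041     ]
B [ 5.55604002e-01 -4.34115708e-06  4.10000000e-02] [0.63242707 0.00594192 0.041     ]
(0.607, 0.09, 0.12) 184 [0.0, 0.0, -0.148, -54.8, 51.4, 248.7]
(0.607, 0.09, 0.028) 184 [0.0, 0.0, -0.148, -54.8, 51.4, 340.7]
[0.374 0.328 0.024]
[0.367 0.464 0.024]
[0.702 0.467 0.024]
[0.681 0.326 0.024]
```

Emit:
jog_arm([
  [0, 0, -0.15, -30, 30, 60, 0.0],
  [0, 0, -0.15, -55, 51, 120, 0.0],
  [0, 0, -0.15, -55, 51, 180, 0.0],
  [0, 0, -0.15, -55, 51, 235, 0.0],
  [0, 0, -0.15, -55, 51, 285, 0.0],
  [0, 0, -0.15, -55, 51, 320, 0.0],
  [0, 0, -0.15, -55, 51, 340, 0.0],
  [0, 0, -0.15, -55, 51, 340, 0.0],
])

```text
t: 10.6
tool_pos: [0.6066, 0.0895, 0.0279]
tool_rot: [0.115, -3.138, 0.001]
wrist_force: [-0.3, 0.1, 1.2]
finger_gap: 0.0465
grip_force: 0.0
```

Emit:
jog_arm([
  [0, 0, 0, 0, 0, 0, 1],
  [0, 0, 0, 0, 0, 0, 1],
  [0, 0, 0, 0, 0, 0, 1],
  [0, 0, 0, 0, 0, 0, 1],
], squeeze=30)

```text
t: 11.1
tool_pos: [0.608, 0.09, 0.0303]
tool_rot: [-0.114, 3.137, 0.001]
wrist_force: [-0.9, -0.1, 6.0]
finger_gap: 0.0282
grip_force: 30.0
```

Emit:
jog_arm([
  [0, 0, 0, 0, 0, -40, 1],
  [0, 0, 0, 0, 0, -90, 1],
  [0, 0, 0, 0, 0, -150, 1],
  [0, 0, 0, 0, 0, -150, 1],
])

```text
t: 11.6
tool_pos: [0.6095, 0.0914, 0.184]
tool_rot: [-0.114, 3.129, 0.004]
wrist_force: [0.6, -0.3, -0.6]
finger_gap: 0.0283
grip_force: 30.0
```

Run:
```python
from h import *
go(((.60,.395,.18),181),((.60,.395,.014),181))
```

```text
(0.6, 0.395, 0.18) 181 [0.003, 0.01, 0.056, -12.6, 303.4, 4.8]
(0.6, 0.395, 0.014) 181 [0.003, 0.01, 0.056, -10.9, 303.0, 170.8]
```

Emit:
jog_arm([
  [0, 0, 0, -2, 50, 0, 1],
  [0, 0, 0.06, -4, 100, 0, 1],
  [0, 0, 0.06, -6, 155, 0, 1],
  [0, 0, 0.06, -8, 210, 0, 1],
  [0, 0, 0.06, -10, 260, 0, 1],
  [0, 0, 0.06, -12, 303, 0, 1],
  [0, 0, 0.06, -12, 303, 40, 1],
  [0, 0, 0.06, -12, 303, 40, 1],
])

```text
t: 12.6
tool_pos: [0.5945, 0.3901, 0.1332]
tool_rot: [0.023, -3.134, 0.013]
wrist_force: [0.0, -0.6, -2.1]
finger_gap: 0.0283
grip_force: 30.0
```

Emit:
jog_arm([
  [0, 0, 0, 0, 0, 45, 1],
  [0, 0, 0, 0, 0, 85, 1],
  [0, 0, 0, 0, 0, 115, 1],
  [0, 0, 0, 0, 0, 127, 1],
  [0, 0, 0, 0, 0, 129, 1],
  [0, 0, 0, 0, 0, 129, 0],
  [0, 0, 0, 0, 0, 129, 0],
  [0, 0, 0, 0, 0, 129, 0],
])

```text
t: 13.6
tool_pos: [0.5972, 0.3928, 0.0101]
tool_rot: [-0.02, 3.141, 0.001]
wrist_force: [0.1, -0.4, -0.6]
finger_gap: 0.0462
grip_force: 0.0
```

Emit:
jog_arm([
  [0, 0, 0, 0, 0, -40, 0],
  [0, 0, 0, 0, 0, -90, 0],
  [0, 0, 0, 0, 0, -150, 0],
  [0, 0, 0, 0, 0, -200, 0],
])

```text
t: 14.1
tool_pos: [0.5969, 0.3931, 0.2124]
tool_rot: [-0.021, 3.14, 0.003]
wrist_force: [0.9, 0.6, -0.8]
finger_gap: 0.0465
grip_force: 0.0
```

Run:
```python
from h import *
o=bot.get_obs();print(o['t'],o['finger_gap'])
go(((.599,.003,.20),184.4),((.599,.003,.028),184.4))
```

```text
14.1 0.04648603697421845
(0.599, 0.003, 0.2) 184.4 [0.002, 0.001, -0.063, 3.1, -390.2, 11.7]
(0.599, 0.003, 0.028) 184.4 [0.002, 0.001, -0.063, 3.3, -390.5, 183.7]
```

Emit:
jog_arm([
  [0, 0, -0.03, 0, -60, 0, 0],
  [0, 0, -0.06, 0, -120, 0, 0],
  [0, 0, -0.06, 0, -180, 0, 0],
  [0, 0, -0.06, 2, -240, 0, 0],
  [0, 0, -0.06, 3, -300, 0, 0],
  [0, 0, -0.06, 3, -350, 0, 0],
  [0, 0, -0.06, 3, -390, 0, 0],
  [0, 0, -0.06, 3, -390, 30, 0],
])

```text
t: 15.1
tool_pos: [0.6011, -0.0024, 0.1809]
tool_rot: [-0.101, 3.135, -0.004]
wrist_force: [-0.2, 0.9, -0.2]
finger_gap: 0.047
grip_force: 0.0
```

Emit:
jog_arm([
  [0, 0, 0, 0, 0, 50, 0],
  [0, 0, 0, 0, 0, 100, 0],
  [0, 0, 0, 0, 0, 140, 0],
  [0, 0, 0, 0, 0, 153, 0],
  [0, 0, 0, 0, 0, 153, 0],
  [0, 0, 0, 0, 0, 153, 1],
  [0, 0, 0, 0, 0, 153, 1],
  [0, 0, 0, 0, 0, 153, 1],
])

```text
t: 16.1
tool_pos: [0.5999, 0.0027, 0.0282]
tool_rot: [-0.114, 3.137, -0.0]
wrist_force: [-1.3, -0.5, 5.2]
finger_gap: 0.0282
grip_force: 29.9
```

Emit:
jog_arm([
  [0, 0, 0, 0, 0, 0, 1],
  [0, 0, 0, 0, 0, -40, 1],
  [0, 0, 0, 0, 0, -90, 1],
  [0, 0, 0, 0, 0, -150, 1],
  [0, 0, 0, 0, 0, -150, 1],
])

```text
t: 16.73
tool_pos: [0.6017, 0.0042, 0.1818]
tool_rot: [-0.115, 3.129, 0.002]
wrist_force: [0.1, 0.3, -1.5]
finger_gap: 0.0284
grip_force: 29.9
```

Run:
```python
from h import *
go(((.475,.395,.18),181),((.475,.395,.014),181))
```

```text
(0.475, 0.395, 0.18) 181 [0.001, 0.01, 0.056, 97.8, 399.0, 1.2]
(0.475, 0.395, 0.014) 181 [0.001, 0.01, 0.056, 99.5, 398.9, 167.2]
```

Emit:
jog_arm([
  [0, 0, 0.02, 14, 57, 0, 1],
  [0, 0, 0.05, 28, 114, 0, 1],
  [0, 0, 0.06, 42, 171, 0, 1],
  [0, 0, 0.06, 56, 228, 0, 1],
  [0, 0, 0.06, 70, 285, 0, 1],
  [0, 0, 0.06, 84, 342, 0, 1],
  [0, 0, 0.06, 98, 399, 0, 1],
  [0, 0, 0.06, 98, 399, 40, 1],
])

```text
t: 17.73
tool_pos: [0.468, 0.402, 0.1386]
tool_rot: [-0.037, 3.14, 0.016]
wrist_force: [0.8, -0.5, -1.1]
finger_gap: 0.0284
grip_force: 29.9
```

Emit:
jog_arm([
  [0, 0, 0, 0, 0, 45, 1],
  [0, 0, 0, 0, 0, 85, 1],
  [0, 0, 0, 0, 0, 115, 1],
  [0, 0, 0, 0, 0, 126, 1],
  [0, 0, 0, 0, 0, 126, 1],
  [0, 0, 0, 0, 0, 126, 0],
  [0, 0, 0, 0, 0, 126, 0],
  [0, 0, 0, 0, 0, 126, 0],
])

```text
t: 18.73
tool_pos: [0.4721, 0.3935, 0.0106]
tool_rot: [-0.021, 3.141, 0.0]
wrist_force: [-0.0, 0.3, -0.2]
finger_gap: 0.0462
grip_force: 0.0
```

Emit:
jog_arm([
  [0, 0, 0, 0, 0, -40, 0],
  [0, 0, 0, 0, 0, -90, 0],
  [0, 0, 0, 0, 0, -150, 0],
  [0, 0, 0, 0, -40, -210, 0],
  [0, 0, 0, 0, -90, -270, 0],
  [0, 0, 0, 0, -140, -300, 0],
  [0, 0, 0, 0, -190, -300, 0],
  [0, 0, 0, 0, -190, -300, 0],
])

```text
t: 19.73
tool_pos: [0.4764, 0.1978, 0.3113]
tool_rot: [-0.005, 3.139, -0.005]
wrist_force: [0.2, 0.4, -0.5]
finger_gap: 0.0466
grip_force: 0.0
```

Run:
```python
from h import *
c=snap('wrist','w5.png'); o=c['o'];print(o['t'],o['tool_pos'])
for r in rects(c,(105,120,60),(125,255,255),.022): print('blue',r)
for r in rects(c,(35,15,90),(90,90,255),.024): print('pale',r)
```

```text
19.725 [0.47640813 0.19782889 0.31129072]
blue (array([185., 148.]), array([447.,  58.]), array([80., 30.]), 11.7)
blue (array([137., 146.]), array([440., -20.]), array([81., 30.]), 6.1)
blue (array([278., 144.]), array([443., 193.]), array([81., 29.]), 4.3)
blue (array([210.,  91.]), array([366.,  97.]), array([10., 38.]), 98.5)
pale (array([398., 257.]), array([615., 387.]), array([29., 34.]), 92.0)
pale (array([403., 225.]), array([563., 387.]), array([33., 33.]), 89.7)
pale (array([408., 179.]), array([490., 389.]), array([27., 33.]), 91.0)
pale (array([412., 145.]), array([439., 389.]), array([28., 34.]), 92.5)
```

View pics/w5.png

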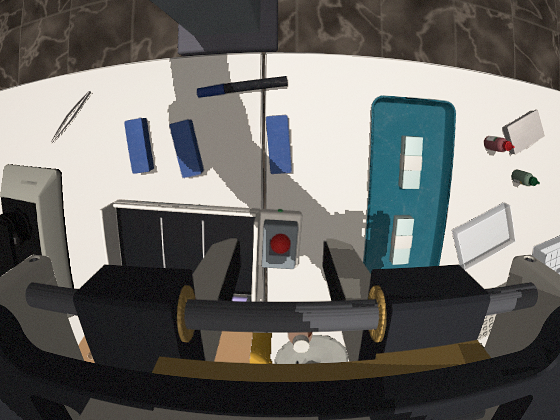

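Both stacks are in the tray at (411,162) and (402,240), and the plate is empty. The mailers haven't moved. I'll take the left one first.

Run:
```python
from h import *
go(((.443,.193,.10),184.3),((.443,.193,.009),184.3))
```

```text
(0.443, 0.193, 0.1) 184.3 [-0.002, 0.001, -0.068, 32.8, -6.7, 211.0]
(0.443, 0.193, 0.009) 184.3 [-0.002, 0.001, -0.068, 32.9, -6.5, 302.0]
```

Emit:
jog_arm([
  [0, 0, -0.07, 15, -6, 60, 0],
  [0, 0, -0.07, 33, -6, 120, 0],
  [0, 0, -0.07, 33, -6, 180, 0],
  [0, 0, -0.07, 33, -6, 220, 0],
  [0, 0, -0.07, 33, -6, 230, 0],
  [0, 0, -0.07, 33, -6, 230, 0],
])

```text
t: 20.52
tool_pos: [0.4414, 0.1986, 0.0809]
tool_rot: [0.134, -3.139, -0.002]
wrist_force: [-0.3, 0.3, -0.5]
finger_gap: 0.0461
grip_force: 0.0
```

Run:
```python
from h import *
go(((.443,.193,.009),184.3))
```

```text
(0.443, 0.193, 0.009) 184.3 [0.001, -0.0, 0.01, -1.1, -5.8, 71.9]
```

Emit:
jog_arm([
  [0, 0, 0.01, -1, -6, 30, 0],
  [0, 0, 0.01, -1, -6, 60, 0],
  [0, 0, 0.01, -1, -6, 71, 0],
  [0, 0, 0.01, -1, -6, 71, 0],
  [0, 0, 0.01, -1, -6, 71, 1],
  [0, 0, 0.01, -1, -6, 71, 1],
  [0, 0, 0.01, -1, -6, 71, 1],
  [0, 0, 0.01, -1, -6, 71, 1],
])

```text
t: 21.52
tool_pos: [0.4438, 0.1919, 0.0107]
tool_rot: [-0.115, 3.137, 0.002]
wrist_force: [-1.1, 1.4, 7.1]
finger_gap: 0.0307
grip_force: 30.0
```

Emit:
jog_arm([
  [0, 0, 0, 0, 0, -40, 1],
  [0, 0, 0, 0, 0, -90, 1],
  [0, 0, 0, 0, 0, -150, 1],
  [0, 0, 0, 0, 0, -170, 1],
  [0, 0, 0, 0, 0, -170, 1],
])

```text
t: 22.15
tool_pos: [0.4436, 0.1911, 0.1808]
tool_rot: [-0.114, 3.137, 0.001]
wrist_force: [0.2, -0.6, -1.6]
finger_gap: 0.0307
grip_force: 30.0
```

Run:
```python
from h import *
go(((.620,.0915,.18),176),((.620,.0915,.034),176))
```

```text
(0.62, 0.0915, 0.18) 176 [0.001, 0.003, 0.142, -168.7, -112.2, 1.3]
(0.62, 0.0915, 0.034) 176 [0.001, 0.003, 0.142, -168.2, -112.2, 147.3]
```

Emit:
jog_arm([
  [0, 0, 0.07, -40, -28, 0, 1],
  [0, 0, 0.14, -85, -56, 0, 1],
  [0, 0, 0.14, -130, -84, 0, 1],
  [0, 0, 0.14, -168, -112, 0, 1],
  [0, 0, 0.14, -168, -112, 10, 1],
  [0, 0, 0.14, -168, -112, 40, 1],
  [0, 0, 0.14, -168, -112, 50, 1],
  [0, 0, 0.14, -168, -112, 50, 1],
])

```text
t: 23.15
tool_pos: [0.6174, 0.092, 0.1283]
tool_rot: [-0.103, -3.137, 0.001]
wrist_force: [0.8, 0.9, -0.4]
finger_gap: 0.0308
grip_force: 30.0
```

Run:
```python
from h import *
print(bot.get_obs()['finger_gap']);go(((.620,.0915,.034),176))
```

```text
0.03077028835442435
(0.62, 0.0915, 0.034) 176 [-0.001, -0.003, 0.004, -2.9, -0.3, 94.3]
```

Emit:
jog_arm([
  [0, 0, 0, -2, 0, 45, 1],
  [0, 0, 0, -2, 0, 80, 1],
  [0, 0, 0, -2, 0, 95, 1],
  [0, 0, 0, -2, 0, 95, 1],
  [0, 0, 0, -2, 0, 95, 0.15],
  [0, 0, 0, -2, 0, 95, 0.15],
  [0, 0, 0, -2, 0, 95, 0.15],
])

```text
t: 24.02
tool_pos: [0.6214, 0.0918, 0.0358]
tool_rot: [0.105, 3.138, 0.001]
wrist_force: [-0.5, -0.3, 0.6]
finger_gap: 0.0396
grip_force: 0.0
```

Emit:
jog_arm([
  [0, 0, 0, 0, 0, -40, 0.15],
  [0, 0, 0, 0, 0, -90, 0.15],
  [0, 0, 0, 0, 0, -140, 0.1],
  [0, 0, 0, 50, 0, -190, 0],
  [0, 0, 0, 100, 10, -220, 0],
  [0, 0, 0, 130, 20, -220, 0],
  [0, 0, 0, 130, 20, -220, 0],
  [0, 0, 0, 130, 20, -220, 0],
])

```text
t: 25.02
tool_pos: [0.4932, 0.1195, 0.2548]
tool_rot: [0.106, 3.139, -0.001]
wrist_force: [1.1, 0.5, -0.9]
finger_gap: 0.0465
grip_force: 0.0
```

Run:
```python
from h import *
c=snap('wrist','w6.png'); o=c['o'];print(o['t'],o['tool_pos'])
for r in rects(c,(105,120,60),(125,255,255),.022): print('blue desk',r)
for r in rects(c,(105,120,60),(125,255,255),.042): print('blue plate',r)
go(((.447,.058,.10),191.5),((.447,.058,.009),191.5))
```

```text
25.025 [0.49320486 0.11949702 0.25479327]
blue desk (array([267., 270.]), array([627.,  92.]), array([32., 93.]), 177.1)
blue desk (array([169., 142.]), array([440., -20.]), array([81., 30.]), 7.0)
blue desk (array([229., 143.]), array([447.,  58.]), array([81., 30.]), 11.9)
blue desk (array([255.,  74.]), array([366.,  97.]), array([14., 38.]), 97.1)
blue plate (array([267., 270.]), array([617.,  94.]), array([30., 88.]), 177.1)
blue plate (array([169., 142.]), array([439., -13.]), array([77., 29.]), 7.0)
blue plate (array([229., 143.]), array([446.,  61.]), array([77., 28.]), 11.9)
blue plate (array([255.,  74.]), array([369.,  98.]), array([13., 36.]), 97.1)
(0.447, 0.058, 0.1) 191.5 [-0.0, 0.0, -0.269, 42.2, -64.3, 154.4]
(0.447, 0.058, 0.009) 191.5 [-0.0, 0.0, -0.269, 42.2, -64.3, 245.4]
```

View pics/w6.png

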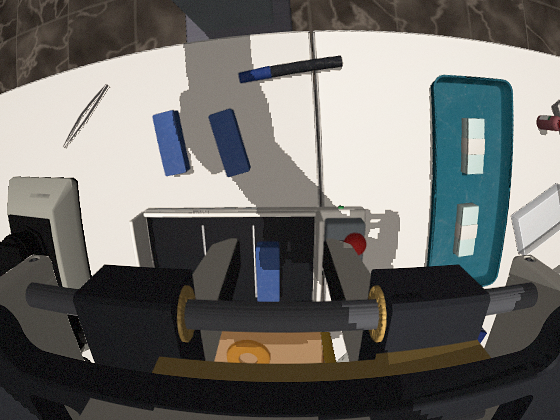

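Mailer 1 is flat on the plate at (268,270). The middle one is next.

Emit:
jog_arm([
  [0, 0, -0.13, 20, -30, 50, 0],
  [0, 0, -0.27, 42, -64, 100, 0],
  [0, 0, -0.27, 42, -64, 155, 0],
  [0, 0, -0.27, 42, -64, 175, 0],
  [0, 0, -0.27, 42, -64, 175, 0],
  [0, 0, -0.27, 42, -64, 175, 0],
])

```text
t: 25.82
tool_pos: [0.4474, 0.0595, 0.0801]
tool_rot: [-0.318, 3.124, 0.001]
wrist_force: [-0.2, 0.8, 0.2]
finger_gap: 0.0464
grip_force: 0.0
```

Run:
```python
from h import *
go(((.447,.058,.009),191.5))
```

```text
(0.447, 0.058, 0.009) 191.5 [0.001, 0.001, 0.002, 0.8, -1.4, 71.1]
```

Emit:
jog_arm([
  [0, 0, 0, 0, -1, 30, 0],
  [0, 0, 0, 0, -1, 60, 0],
  [0, 0, 0, 0, -1, 71, 0],
  [0, 0, 0, 0, -1, 71, 0],
  [0, 0, 0, 0, -1, 71, 1],
  [0, 0, 0, 0, -1, 71, 1],
  [0, 0, 0, 0, -1, 71, 1],
  [0, 0, 0, 0, -1, 71, 1],
])

```text
t: 26.82
tool_pos: [0.4472, 0.0581, 0.0095]
tool_rot: [-0.318, 3.124, -0.001]
wrist_force: [-0.3, -1.9, 6.6]
finger_gap: 0.0304
grip_force: 30.0
```

Emit:
jog_arm([
  [0, 0, 0, 0, 0, -40, 1],
  [0, 0, 0, 0, 0, -90, 1],
  [0, 0, 0, 0, 0, -130, 1],
  [0, 0, 0, 0, 0, -130, 1],
])

```text
t: 27.32
tool_pos: [0.4481, 0.0587, 0.141]
tool_rot: [-0.317, 3.119, 0.0]
wrist_force: [0.3, 0.1, -1.0]
finger_gap: 0.0306
grip_force: 30.0
```

Run:
```python
from h import *
go(((.615,.030,.14),176),((.615,.030,.034),176))
```

```text
(0.615, 0.03, 0.14) 176 [0.001, 0.006, 0.272, -157.7, -61.7, 2.0]
(0.615, 0.03, 0.034) 176 [0.001, 0.006, 0.272, -157.1, -61.6, 108.0]
```

Emit:
jog_arm([
  [0, 0, 0.09, -40, -15, 0, 1],
  [0, 0, 0.18, -80, -30, 0, 1],
  [0, 0, 0.27, -120, -46, 0, 1],
  [0, 0, 0.27, -157, -62, 0, 1],
  [0, 0, 0.27, -157, -62, 20, 1],
  [0, 0, 0.27, -157, -62, 50, 1],
  [0, 0, 0.27, -157, -62, 50, 1],
  [0, 0, 0.27, -157, -62, 50, 1],
])

```text
t: 28.32
tool_pos: [0.6127, 0.0295, 0.0886]
tool_rot: [-0.104, -3.14, -0.0]
wrist_force: [-0.4, 0.8, 0.0]
finger_gap: 0.0305
grip_force: 30.0
```

Run:
```python
from h import *
print(bot.get_obs()['finger_gap']);go(((.615,.030,.034),176))
```

```text
0.03053816487533871
(0.615, 0.03, 0.034) 176 [0.0, -0.0, 0.003, -2.3, 0.7, 54.6]
```

Emit:
jog_arm([
  [0, 0, 0, -2, 0, 30, 1],
  [0, 0, 0, -2, 0, 50, 1],
  [0, 0, 0, -2, 0, 57, 1],
  [0, 0, 0, -2, 0, 57, 1],
  [0, 0, 0, -2, 0, 57, 0.15],
  [0, 0, 0, -2, 0, 57, 0.15],
  [0, 0, 0, -2, 0, 57, 0.15],
])

```text
t: 29.2
tool_pos: [0.6151, 0.0291, 0.0323]
tool_rot: [0.105, 3.139, 0.0]
wrist_force: [0.7, 0.6, 0.3]
finger_gap: 0.0395
grip_force: 0.0
```

Emit:
jog_arm([
  [0, 0, 0, 0, 0, -40, 0.15],
  [0, 0, 0, 0, 0, -90, 0.15],
  [0, 0, 0, 0, 0, -140, 0.1],
  [0, 0, 0, 50, -10, -190, 0],
  [0, 0, 0, 100, -20, -220, 0],
  [0, 0, 0, 130, -30, -220, 0],
  [0, 0, 0, 130, -30, -220, 0],
  [0, 0, 0, 130, -30, -220, 0],
])

```text
t: 30.2
tool_pos: [0.4837, 0.0077, 0.2519]
tool_rot: [0.105, 3.139, 0.0]
wrist_force: [-0.4, -0.2, 0.4]
finger_gap: 0.0466
grip_force: 0.0
```

Run:
```python
from h import *
c=snap('wrist','w7.png'); o=c['o'];print(o['t'],o['tool_pos'])
for r in rects(c,(105,120,60),(125,255,255),.022): print('blue desk',r)
for r in rects(c,(105,120,60),(125,255,255),.042): print('blue plate',r)
go(((.440,-.020,.08),186.6))
```

```text
30.2 [0.48373407 0.00767868 0.25191513]
blue desk (array([305., 275.]), array([624.,  31.]), array([33., 84.]), 175.7)
blue desk (array([256., 142.]), array([440., -20.]), array([81., 30.]), 6.2)
blue desk (array([345.,  77.]), array([366.,  94.]), array([14., 40.]), 96.6)
blue plate (array([305., 275.]), array([613.,  30.]), array([31., 79.]), 175.7)
blue plate (array([256., 142.]), array([438., -18.]), array([77., 28.]), 6.2)
blue plate (array([345.,  77.]), array([368.,  90.]), array([13., 38.]), 96.6)
(0.44, -0.02, 0.08) 186.6 [0.001, 0.001, -0.182, 42.1, -30.9, 171.6]
```

Emit:
jog_arm([
  [0, 0, -0.1, 20, -15, 50, 0],
  [0, 0, -0.18, 42, -31, 100, 0],
  [0, 0, -0.18, 42, -31, 150, 0],
  [0, 0, -0.18, 42, -31, 171, 0],
  [0, 0, -0.18, 42, -31, 171, 0],
  [0, 0, -0.18, 42, -31, 171, 0],
])

```text
t: 31.0
tool_pos: [0.4403, -0.0197, 0.0811]
tool_rot: [-0.178, 3.135, 0.001]
wrist_force: [-0.1, 0.3, -0.3]
finger_gap: 0.0466
grip_force: 0.0
```

Run:
```python
from h import *
go(((.440,-.020,.009),186.6))
```

```text
(0.44, -0.02, 0.009) 186.6 [0.001, 0.002, -0.002, 0.4, -0.3, 72.1]
```

Emit:
jog_arm([
  [0, 0, 0, 0, 0, 30, 0],
  [0, 0, 0, 0, 0, 60, 0],
  [0, 0, 0, 0, 0, 72, 0],
  [0, 0, 0, 0, 0, 72, 0],
  [0, 0, 0, 0, 0, 72, 1],
  [0, 0, 0, 0, 0, 72, 1],
  [0, 0, 0, 0, 0, 72, 1],
  [0, 0, 0, 0, 0, 72, 1],
])

```text
t: 32.0
tool_pos: [0.4397, -0.0206, 0.0095]
tool_rot: [-0.177, 3.135, -0.001]
wrist_force: [-1.0, -0.8, 6.0]
finger_gap: 0.0305
grip_force: 30.0
```

Emit:
jog_arm([
  [0, 0, 0, 0, 0, -40, 1],
  [0, 0, 0, 0, 0, -90, 1],
  [0, 0, 0, 0, 0, -130, 1],
  [0, 0, 0, 0, 0, -130, 1],
])

```text
t: 32.5
tool_pos: [0.4407, -0.0203, 0.1409]
tool_rot: [-0.176, 3.131, -0.001]
wrist_force: [0.2, -0.9, -0.5]
finger_gap: 0.0307
grip_force: 30.0
```

Run:
```python
from h import *
go(((.611,-.032,.14),176),((.611,-.032,.034),176))
```

```text
(0.611, -0.032, 0.14) 176 [-0.0, 0.006, 0.182, -167.9, -30.7, 1.9]
(0.611, -0.032, 0.034) 176 [-0.0, 0.006, 0.182, -167.3, -30.6, 107.9]
```

Emit:
jog_arm([
  [0, 0, 0.06, -42, -8, 0, 1],
  [0, 0, 0.12, -84, -15, 0, 1],
  [0, 0, 0.18, -126, -23, 0, 1],
  [0, 0, 0.18, -167, -31, 0, 1],
  [0, 0, 0.18, -167, -31, 20, 1],
  [0, 0, 0.18, -167, -31, 50, 1],
  [0, 0, 0.18, -167, -31, 50, 1],
  [0, 0, 0.18, -167, -31, 50, 1],
])

```text
t: 33.5
tool_pos: [0.6084, -0.0321, 0.0885]
tool_rot: [-0.104, -3.139, -0.0]
wrist_force: [-0.1, -0.1, -1.3]
finger_gap: 0.0305
grip_force: 30.0
```

Run:
```python
from h import *
print(bot.get_obs()['finger_gap']);go(((.611,-.032,.033),176))
```

```text
0.03049244395171332
(0.611, -0.032, 0.033) 176 [0.0, -0.0, 0.003, -2.6, 0.3, 55.5]
```

Emit:
jog_arm([
  [0, 0, 0, -2, 0, 30, 1],
  [0, 0, 0, -2, 0, 50, 1],
  [0, 0, 0, -2, 0, 57, 1],
  [0, 0, 0, -2, 0, 57, 1],
  [0, 0, 0, -2, 0, 57, 0.15],
  [0, 0, 0, -2, 0, 57, 0.15],
  [0, 0, 0, -2, 0, 57, 0.15],
])

```text
t: 34.38
tool_pos: [0.6109, -0.0324, 0.0323]
tool_rot: [0.105, 3.139, 0.0]
wrist_force: [-0.5, -0.2, -0.0]
finger_gap: 0.0396
grip_force: 0.0
```

Emit:
jog_arm([
  [0, 0, 0, 0, 0, -40, 0.15],
  [0, 0, 0, 0, 0, -90, 0.15],
  [0, 0, 0, 0, 0, -140, 0.1],
  [0, 0, 0, 20, 10, -200, 0],
  [0, 0, 0, 50, 40, -260, 0],
  [0, 0, 0, 70, 80, -320, 0],
  [0, 0, 0, 70, 80, -350, 0],
  [0, 0, 0, 70, 80, -350, 0],
])

```text
t: 35.38
tool_pos: [0.5466, 0.0554, 0.3866]
tool_rot: [0.099, 3.131, 0.004]
wrist_force: [-0.3, -0.1, -1.0]
finger_gap: 0.0466
grip_force: 0.0
```

Run:
```python
from h import *
c=snap('wrist','w8.png'); o=c['o'];print(o['t'],o['tool_pos'])
for r in rects(c,(105,120,60),(125,255,255),.042): print('blue plate',r)
cv2.imwrite('pics/top8.png',cv2.resize(cv2.cvtColor(snap('top')['pixels'][100:280,120:340],cv2.COLOR_RGB2BGR),None,fx=3,fy=3))
```

```text
35.375 [0.54658162 0.05541842 0.38660286]
blue plate (array([459., 263.]), array([765., 396.]), array([111.,  36.]), 66.4)
blue plate (array([306., 204.]), array([620.,  93.]), array([30., 82.]), 177.2)
blue plate (array([267., 202.]), array([613.,  29.]), array([30., 83.]), 176.1)
blue plate (array([230., 201.]), array([609., -32.]), array([31., 84.]), 176.2)
blue plate (array([299.,  48.]), array([370.,  94.]), array([13., 37.]), 93.0)
```

View pics/w8.png

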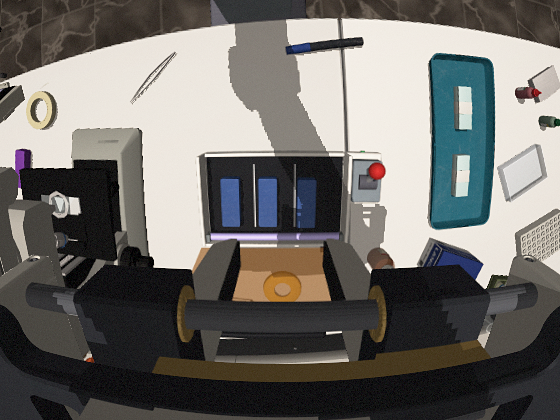

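All three mailers lie flat side by side on the plate at (230,202), (267,202) and (306,204), and the stacks are in the tray. Next I'll close the guard by re-gripping its handle.

Emit:
jog_arm([
  [0, 0, 0.18, 0, 0, 0, 0.3],
  [0, 0, 0.36, 0, 0, 0, 0.3],
  [0, 0, 0.54, 0, 0, 0, 0.3],
  [0, 0, 0.72, 0, 0, 0, 0.3],
  [0, 0, 0.9, 0, 0, 0, 0.3],
  [0, 0, 1.08, 0, 0, 0, 0.3],
  [0, 0, 1.26, 0, 0, 0, 0.3],
  [0, 0, 1.44, 0, 0, 0, 0.3],
])

```text
t: 36.48
tool_pos: [0.5454, 0.0505, 0.3792]
tool_rot: [-2.156, -2.281, 0.006]
wrist_force: [1.1, 0.0, -0.4]
finger_gap: 0.0328
grip_force: 0.0
```

Emit:
jog_arm([
  [0, 0, 0.13, 0, 0, 0, 0.3],
  [0, 0, 0.13, 0, 0, 0, 0.3],
  [0, 0, 0.13, 0, 0, 0, 0.3],
])

```text
t: 36.85
tool_pos: [0.5457, 0.0514, 0.3805]
tool_rot: [-2.291, -2.147, 0.003]
wrist_force: [1.0, -0.3, 0.5]
finger_gap: 0.0323
grip_force: 0.0
```

Run:
```python
from h import *
go(((.7005,.0343,.33),86),((.7005,.0343,.242),86))
```

```text
(0.7005, 0.0343, 0.33) 86 [-0.002, 0.0, 0.005, -7.0, 155.7, 50.2]
(0.7005, 0.0343, 0.242) 86 [-0.002, 0.0, 0.005, -7.0, 155.9, 138.2]
```

Emit:
jog_arm([
  [0, 0, 0, -3, 55, 0, 0.3],
  [0, 0, 0, -7, 110, 0, 0.3],
  [0, 0, 0, -7, 156, 10, 0.3],
  [0, 0, 0, -7, 156, 40, 0.3],
  [0, 0, 0, -7, 156, 40, 0.3],
  [0, 0, 0, -7, 156, 40, 0.3],
])

```text
t: 37.6
tool_pos: [0.7012, 0.0348, 0.343]
tool_rot: [2.293, 2.147, 0.002]
wrist_force: [-0.3, -0.0, 0.5]
finger_gap: 0.0324
grip_force: 0.0
```

Run:
```python
from h import *
go(((.7005,.0343,.242),86)); c=snap('wrist','w9.png')
```

```text
(0.7005, 0.0343, 0.242) 86 [0.001, -0.001, 0.004, -0.6, -0.8, 101.0]
```

View pics/w9.png

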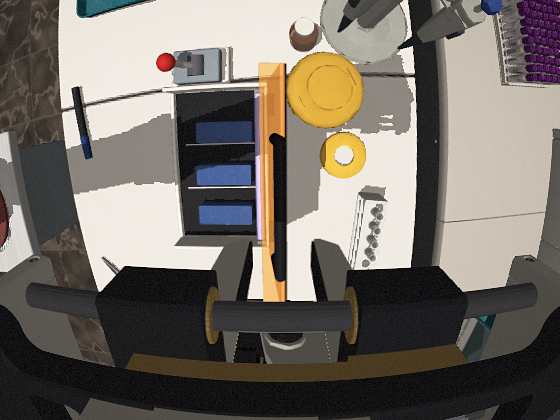

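The handle bar at (278,137)–(278,280) lies between the fingers. I'll go down and grip.

Emit:
jog_arm([
  [0, 0, 0, 0, -1, 40, 0.3],
  [0, 0, 0, 0, -1, 80, 0.3],
  [0, 0, 0, 0, -1, 101, 0.3],
  [0, 0, 0, 0, -1, 101, 0.3],
  [0, 0, 0, 0, -1, 101, 1],
  [0, 0, 0, 0, -1, 101, 1],
  [0, 0, 0, 0, -1, 101, 1],
  [0, 0, 0, 0, -1, 101, 1],
], squeeze=25)

```text
t: 38.65
tool_pos: [0.7006, 0.0351, 0.2422]
tool_rot: [2.293, 2.146, 0.003]
wrist_force: [-0.8, -0.3, 4.3]
finger_gap: 0.0088
grip_force: 25.0
```

Emit:
jog_arm([
  [0, 0, 0, 0, -21, 0, 1],
  [0, 0, 0, 0, -45, 2, 1],
  [0, 0, 0, 0, -70, 8, 1],
  [0, 0, 0, 0, -93, 17, 1],
])

```text
t: 39.15
tool_pos: [0.6089, 0.0409, 0.2257]
tool_rot: [2.29, 2.143, 0.008]
wrist_force: [3.1, 0.1, -0.0]
finger_gap: 0.0091
grip_force: 25.0
```

Emit:
jog_arm([
  [0, 0, 0, 0, -22, 12, 1],
  [0, 0, 0, 0, -42, 26, 1],
  [0, 0, 0, 0, -60, 42, 1],
  [0, 0, 0, 0, -77, 61, 1],
])

```text
t: 39.65
tool_pos: [0.5312, 0.0457, 0.1633]
tool_rot: [2.291, 2.145, 0.004]
wrist_force: [1.7, -0.8, -0.1]
finger_gap: 0.009
grip_force: 25.0
```

Emit:
jog_arm([
  [0, 0, 0, 0, -14, 21, 1],
  [0, 0, 0, 0, -25, 43, 1],
  [0, 0, 0, 0, -33, 66, 1],
  [0, 0, 0, 0, -38, 90, 1],
])

```text
t: 40.15
tool_pos: [0.4921, 0.0483, 0.0724]
tool_rot: [2.293, 2.147, -0.001]
wrist_force: [0.4, -0.4, 1.1]
finger_gap: 0.009
grip_force: 25.0
```

Emit:
jog_arm([
  [0, 0, 0, 0, -2, 12, 1],
  [0, 0, 0, 0, -2, 24, 1],
  [0, 0, 0, 0, -2, 34, 1],
  [0, 0, 0, 0, -2, 38, 1],
  [0, 0, 0, 0, -2, 41, 1],
  [0, 0, 0, 0, -2, 41, 1],
])

```text
t: 40.9
tool_pos: [0.4895, 0.0485, 0.0312]
tool_rot: [-2.292, -2.146, 0.003]
wrist_force: [-4.0, -0.1, -2.8]
finger_gap: 0.0093
grip_force: 25.0
```

Emit:
jog_arm([
  [0, 0, 0, 0, 0, 2, 1],
  [0, 0, 0, 0, 0, 4, 1],
  [0, 0, 0, 0, 0, 4, 1],
])

```text
t: 41.28
tool_pos: [0.4896, 0.0485, 0.0286]
tool_rot: [-2.293, -2.147, 0.003]
wrist_force: [-6.6, -0.2, 8.1]
finger_gap: 0.0093
grip_force: 25.0
```

Emit:
jog_arm([
  [0, 0, 0, 0, 1, 2, 1],
  [0, 0, 0, 0, 1, 4, 1],
  [0, 0, 0, 0, 1, 4, 1],
])

```text
t: 41.65
tool_pos: [0.4897, 0.0485, 0.0275]
tool_rot: [2.292, 2.147, -0.005]
wrist_force: [-13.3, -1.3, 34.3]
finger_gap: 0.0091
grip_force: 25.0
```

Emit:
jog_arm([
  [0, 0, 0, 0, 0, -3, 1],
  [0, 0, 0, 0, 0, -3, 0.5],
  [0, 0, 0, 0, 0, -3, 0.5],
  [0, 0, 0, 0, 0, -3, 0.5],
  [0, 0, 0, 0, 0, -40, 0.5],
  [0, 0, 0, 0, 0, -90, 0.5],
  [0, 0, 0, 0, 0, -150, 0.5],
  [0, 0, 0, 0, 0, -150, 1],
])

```text
t: 42.65
tool_pos: [0.4958, 0.0497, 0.1782]
tool_rot: [2.289, 2.142, 0.016]
wrist_force: [-0.5, 0.7, -0.1]
finger_gap: 0.0176
grip_force: 0.0
```

Run:
```python
from h import *
c=snap('wrist','w10.png'); h=cv2.cvtColor(c['pixels'],cv2.COLOR_RGB2HSV)
m=cv2.inRange(h,(0,150,60),(5,255,255))|cv2.inRange(h,(174,150,60),(180,255,255)); ys,xs=np.nonzero(m[:250]); print(xs.mean(),ys.mean(),len(xs),at(c,xs.mean(),ys.mean(),.095).round(3))
o=c['o'];print(o['t'],o['tool_pos'])
go(((.505,.192,.20),86),((.505,.192,.08),86))
```

```text
348.3437125748503 27.88383233532934 835 [0.558 0.193 0.095]
42.65 [0.49579363 0.04972315 0.17819793]
(0.505, 0.192, 0.2) 86 [0.006, -0.001, 0.003, 143.5, 1.8, -24.1]
(0.505, 0.192, 0.08) 86 [0.006, -0.001, 0.003, 143.3, 1.1, 95.9]
```

View pics/w10.png

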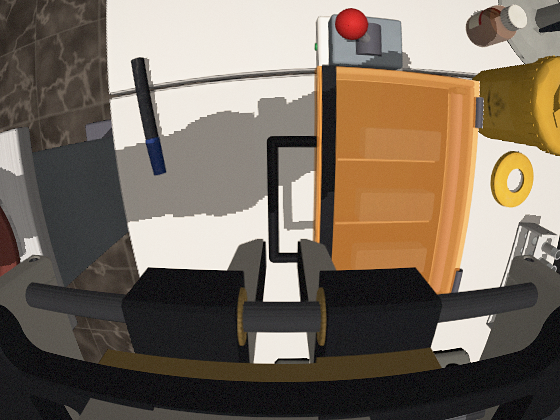

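The guard lies flat and closed, handle at (272,200). The lever ball at (349,25) is still off. Next I'll push the lever.

Emit:
jog_arm([
  [0, 0, 0, 50, 0, -20, 1],
  [0, 0, 0, 100, 0, -20, 1],
  [0, 0, 0, 143, 0, -20, 1],
  [0, 0, 0, 143, 0, 30, 1],
  [0, 0, 0, 143, 0, 70, 1],
  [0, 0, 0, 143, 0, 92, 1],
  [0, 0, 0, 143, 0, 92, 1],
  [0, 0, 0, 143, 0, 92, 1],
])

```text
t: 43.7
tool_pos: [0.5013, 0.1916, 0.0817]
tool_rot: [-2.293, -2.147, -0.001]
wrist_force: [0.9, 0.6, 0.7]
finger_gap: 0.0004
grip_force: 0.0
```

Run:
```python
from h import *
go(((.505,.194,.082),86),((.588,.190,.082),86))
```

```text
(0.505, 0.194, 0.082) 86 [0.0, -0.0, 0.004, 2.6, 3.5, -0.3]
(0.588, 0.19, 0.082) 86 [0.0, -0.0, 0.004, 4.1, 86.6, -0.3]
```

Emit:
jog_arm([
  [0, 0, 0, 3, 15, 0, 1],
  [0, 0, 0, 3, 30, 0, 1],
  [0, 0, 0, 3, 42, 0, 1],
  [0, 0, 0, 3, 54, 0, 1],
  [0, 0, 0, 3, 66, 0, 1],
  [0, 0, 0, 3, 76, 0, 1],
  [0, 0, 0, 3, 82, 0, 1],
  [0, 0, 0, 3, 82, 0, 1],
])

```text
t: 44.7
tool_pos: [0.5837, 0.1886, 0.0814]
tool_rot: [2.294, 2.146, 0.0]
wrist_force: [0.1, -0.8, -0.5]
finger_gap: 0.0002
grip_force: 0.0
```

Emit:
jog_arm([
  [0, 0, 0, 0, 3, 0, 1],
  [0, 0, 0, 0, 6, 0, 1],
  [0, 0, 0, 0, 6, 0, 1],
])

```text
t: 45.08
tool_pos: [0.589, 0.1883, 0.0815]
tool_rot: [-2.294, -2.147, 0.001]
wrist_force: [-1.7, 0.3, -0.1]
finger_gap: 0.0003
grip_force: 0.4
```

Emit:
jog_arm([
  [0, 0, 0, 0, 2, 0, 1],
  [0, 0, 0, 0, 4, 0, 1],
  [0, 0, 0, 0, 4, 0, 1],
])

```text
t: 45.45
tool_pos: [0.5893, 0.1884, 0.0815]
tool_rot: [-2.289, -2.146, 0.01]
wrist_force: [-7.9, -0.4, 4.2]
finger_gap: 0.0004
grip_force: 3.9
```

The lever is at its stop: 8 N at the expected position. I'll retreat and check.

Emit:
jog_arm([
  [0, 0, 0, 0, -25, 0, 1],
  [0, 0, 0, 0, -60, 0, 1],
  [0, 0, 0, 0, -80, -50, 1],
  [0, 0, 0, -20, -90, -110, 1],
  [0, 0, 0, -60, -100, -170, 1],
  [0, 0, 0, -110, -110, -220, 1],
  [0, 0, 0, -130, -110, -250, 1],
  [0, 0, 0, -130, -110, -250, 1],
])

```text
t: 46.45
tool_pos: [0.4775, 0.0632, 0.3358]
tool_rot: [2.295, 2.134, 0.012]
wrist_force: [-0.0, -0.5, -1.0]
finger_gap: 0.0005
grip_force: 0.0
```

Run:
```python
from h import *
c=snap('wrist','w11.png'); h=cv2.cvtColor(c['pixels'],cv2.COLOR_RGB2HSV)
m=cv2.inRange(h,(0,150,60),(5,255,255))|cv2.inRange(h,(174,150,60),(180,255,255)); m[:,:300]=0; ys,xs=np.nonzero(m[:200]); print(xs.mean(),ys.mean(),len(xs),at(c,xs.mean(),ys.mean(),.095).round(3))
print(c['o']['t'],c['o']['tool_pos'])
```

```text
381.9828178694158 68.5360824742268 291 [0.618 0.193 0.095]
46.45 [0.47754457 0.0631968  0.33580021]
```

View pics/w11.png

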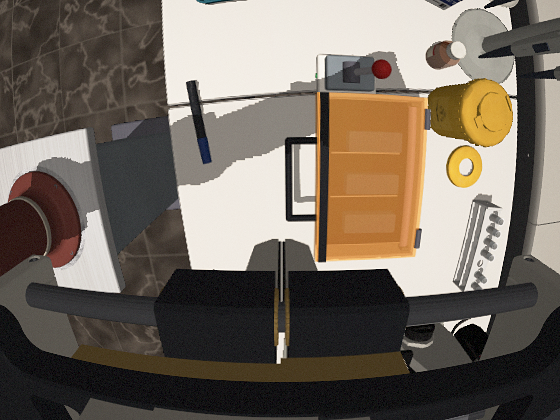

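The lever ball is now at (382,69), about 58 mm further back, so it is fully on. The guard is shut with the mailers beneath it, and the brown bottle at (445,53) is standing. I'm handing the job in.

```bash
python3 -c "
from rig import bot
print(bot.close_job())"
```

```text
the job is handed in; nothing more can be done
None
```

I handed the job in: both glass stacks are in the tray, all three blue mailers lie side by side on the plate, the guard is shut, the lever was then pushed fully on, and I saw no bottle knocked over.

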